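Hang the blue parts caddy on the cleat panel

TASK

Pick up the blue parts caddy by its yellow bar and hang it on the white panel: tip its front up by 15 to 25 degrees, let the angled rear strip come to rest lightly (a few newtons) in the cleat's groove while it is still tipped, then lower the front level and work the strip down, gently, until the sprung orange bar snaps back over the strip's rolled edge and the caddy is fully home, level and square to the panel. Never push with more than about 20 N, let go, and leave everything else on the bench as it is.

Things in the scene. Friction and masses are not known exactly. Their poses are not given: they have to be found in the camera images.
- caddy_grip (a point): blue open parts caddy, 110 x 110 mm, 0.2 to 0.45 kg; axes: z up, -x its low front, +x its rear with the steel strip. This point: centre of its yellow grip bar, 92 mm above the underside; the bar runs along y, 14 mm thick, 26 mm tall, 102 mm free length, 29 mm clear above the side walls.
- caddy_strip (a point): middle of the rolled edge (radius 3.5 mm, along y) that ends the caddy's steel rear strip; caddy axes; 75.5 mm behind (+x) and 47.5 mm below the grip bar's centre. The strip, 5 mm thick and 90 mm wide, slopes down to the rear at 45 degrees from the rear wall, 28.5 mm in front of this point; the edge stands 3.5 mm above its upper face, 8.5 mm above its underside
- panel: white upright panel, 270 wide, 152 tall, 18 mm thick, fixed. Origin on its front face at bench height, mid-width; +x points into the panel (away from where the caddy hangs), y along it, z up. A fixed grey rail (56 to 100 mm up, 31.5 mm deep) backs the caddy's foot. The aluminium cleat and orange bar are set by slots up to 10 mm higher or lower than told here: unmeasured, to be felt
- cleat_edge (a point): nominal middle of the cleat's outer top edge, 26 mm in front of the panel, 141 mm up (true height up to 10 mm off; this point does not follow it). Cleat: plate 200 mm long, 5 mm thick; its upper face slopes at 45 degrees from this edge down to the panel, making a groove with it. Panel axes
- home (a point): nominal place of caddy_strip when fully home (3.5 mm in front of the panel, 125.5 mm up; true height up to 10 mm off; this point does not follow it), panel axes. Home, the caddy is level, its axes parallel to the panel's, rolled edge touching the panel. The strip slides the last 15 mm along the cleat's face, down and inward at 45 degrees
- catch (a joint): sprung orange bar, radius 4 mm, 200 mm long, along the panel above the groove; free, its centre is 7 mm before the panel, 133.5 mm up (nominal). 0 = out; up to 0.009 m as pushed to the panel (6 N, 0.3 N more per mm, damped). The rolled edge pushes it in about 5 mm in passing, then it returns to 0.001-0.002. The caddy's weight alone does not do it: push 10 to 20 N
- spare: the other caddy, same shape but black with a grey grip bar, lying on the bench; not wanted, leave it alone. Origin at the centre of its underside
- spool: grey spool, 56 mm across, 42 mm tall, a bystander; origin under its centre
- flux: amber bottle with white cap, 44 mm across, 100 mm tall, a bystander; origin under its centre
- meter: yellow hand-held meter lying on its back, 150 x 75 x 36 mm, a bystander; origin under its centre
- driver: red-handled screwdriver, 170 mm long, lying on the bench, a bystander
- tray: white divided tray, 90 x 130 x 22 mm, a bystander; origin under its centre

How it is judged:
On the way:
1. with the caddy still tipped (0.17 to 0.6 rad), its strip's rolled edge is behind the cleat's outer edge, in the groove, and rests on the panel's parts with at least 0.5 N (angle between caddy_strip's own z axis and vertical between 0.17 and 0.6 rad and x of caddy_strip in the frame of panel between -0.027 and 0 m and z of caddy_strip in the frame of panel between 0.105 and 0.16 m and contact force between caddy and panel above 0.5 N), for 0.1 s.
At the end, for the whole second after the job is handed in: released, at rest: rolled edge within 3 mm of the panel (panel x above -6.5 mm, height 125.5 +-12 mm), strip wholly on the cleat (within 56 mm of its middle), caddy level and square within 0.07 rad, orange bar snapped back (catch below 0.003) (x of caddy_strip in the frame of panel above -0.0065 m and z of caddy_strip in the frame of panel between 0.1135 and 0.1375 m and y of caddy_strip in the frame of panel between -0.056 and 0.056 m and angle between caddy_strip's own z axis and vertical below 0.07 rad and angle between the x axis of caddy_strip and the x axis of panel, either way round below 0.07 rad and value of joint catch below 0.003 m and linear speed of caddy below 0.01 m/s); the robot touches nothing.
It fails at once if the caddy's contact forces on cleat, rail, bar and panel add up to more than 55 N (a push of some 20 N: the groove wedges) (contact force between caddy and panel above 55 N).
It fails at once if the caddy, while tipped by over 0.17 rad, pressed on cleat, bar, rail or panel with more than 18 N (angle between caddy_strip's own z axis and vertical above 0.17 rad and contact force between caddy and panel above 18 N).
It fails at once if another thing on the bench moved by more than 25 mm (distance of any of spare, spool, flux, meter, driver, tray from where it was at the start of the episode above 0.025 m).
It also fails if it takes over 54 s, if anything falls off the work surface, if the arm or the gripper's body presses on something with over 40 N, if the wrist force passes 120 N, or if a joint passes its speed limit or range.

ROBOT

A 6-joint arm with a two-finger parallel gripper is mounted at the origin on the work surface. World frame = base frame: x ahead of the robot, y to its left, z up, the work surface at z = 0. Lengths are in m, angles in rad, forces in N, time in s.
With the tool pointing down it reaches from about 0.325 to 0.85 m from the base axis. Payload 4.4 kg.
Tool frame: the origin (TCP) lies on the front face of the gripper's body, between the roots of the fingers; the fingertips stand 97 mm ahead of it and the grasp point (between the pads) lies 78 mm ahead of it; z points along the fingers, y is the direction in which the jaws open and shut (so a half turn about z gives the same grasp; the last joint's range is limited). The gripper opens to 94 mm and grips with 3 to 60 N. Pads are 16 mm wide; open, the fingers measure 119 mm over their backs; the gripper's body (75 mm by 177 mm) begins 78 mm behind the grasp point.
Start: joints at [0.974, 0.207, 1.542, -0, 1.393, -0.15], TCP at [0.248, 0.519, 0.303] pointing down, gripper open.
Joint ranges: [-2.73, 2.73], [-0.86, 2.22], [0.23, 2.46], [-1.11, 4.25], [0.08, 2.63], [-2.82, 2.82]. Speed limits (rad/s): [2.79, 2.79, 3.14, 3.14, 3.14, 3.14].

INTERFACE

Orientations are given as [roll, pitch, yaw] about the fixed x, y, z axes, in that order (R = Rz(yaw) Ry(pitch) Rx(roll)).
In Python, from plant import * gives the robot as it stands.
- The arm moves only by the tool arm_command, never from a script. Its argument "increments" is a list of rows, each an object with "rot": the turn, a rotation vector about the tool's x, y, z in rad, a list of three; "travel": the shift along the tool's x, y, z in m, a list of three; "jaw": the opening, from -1 (shut) to 1 (fully open), so that 0 is half open. In form: [{"rot": [rx, ry, rz], "travel": [dx, dy, dz], "jaw": jaw}, ...]. A call has 1 to 20 rows; each row shifts and turns the pose as measured when the row begins, along the tool's axes as they then stand; what a row does not reach is not made up. A row lasts 1/10 s, in which the tool goes at most 50 mm and 8.59 degrees, less where a joint would pass 70% of its speed; a pose out of reach is approached as far as the arm can. A call with a gripper value outside its range is refused whole. The fingers move at their own pace and stop on an object; the grip force is fixed at half the most. Time passes only in rows, so rows that do not move let the fingers close. It gives the time, the measured TCP pose, the force and the opening at its end, in the units of the state.
- state(): the state, without advancing time (a new reading comes with each control period).
- snapshot(name): name is "scene" or "top" or "wrist"; returns a dict with "frame" (480x640x3 uint8, blue, green, red), "fx", "fy", "cx", "cy" (pixels), "rvec" (rotation vector, rad) and "tvec" (3), from world to camera coordinates, as OpenCV has them. Camera axes: x right, y down, z forward; pixel columns grow to the right and rows downward; lengths in m; the calibration is good to about 2 mm. The wrist camera is an equidistant fisheye: a pixel r from the principal point sees the ray r / f radians off the axis. A picture is of the moment at which its call begins. There is no depth.
- close_job(): hands the job in, once; it reports no verdict.
The state is a dict: "time_s": time; "joint_positions": joint angles; "joint_velocities": joint speeds; "effort": joint torques, N m; "ee_pos": TCP position; "tool_rot": TCP orientation; "wrist_force": force on the tool from outside, world axes, zero at the start; "torque": the same for the moment, N m; "finger_gap": finger opening in m.
Only numpy, scipy, OpenCV 4.12 (cv2) and the standard library are available. Lean on these libraries where they do the work, as an engineer would, in place of code of your own. Each camera call takes 0.05 s, during which the arm holds its last target. There are 200 camera calls.

## Working session

There is one attempt and no reset: what is moved stays moved. The work goes in short steps, Python scripts to look and compute and a tool call to move; the robot and the scene stay as the last step left them, time stands still between calls to the robot, and variables do not carry over. Pictures are saved under pics/ and viewed, about 8 in all and at most 12, crops included, and the job is handed in when it is done.

Besides the shell and the picture viewer there is one more tool, called after "Request:" by a JSON object that holds its "fn" and its "kwargs". arm_command: Moves the arm, as the interface text tells. Its arguments: {"type":"object","properties":{"increments":{"type":"array","items":{"type":"object","properties":{"rot":{"type":"array","items":{"type":"number"}},"travel":{"type":"array","items":{"type":"number"}},"jaw":{"type":"number"}}}}},"required":["increments"]}

```bash
mkdir -p pics; ls; python3 - <<'E'
from plant import *
import cv2, pickle
d={}
for n in ("scene","top","wrist"):
    s=snapshot(n); d[n]=s; cv2.imwrite(f"pics/{n}0.png",s["frame"])
    print(n,s["fx"],s["cx"],s["cy"],s["rvec"],s["tvec"])
pickle.dump(d,open("d0.pkl","wb"))
print(state())
E
```

```text
pics
scene 454.0494758327507 316.6995792296843 242.06208598333484 [ 2.21884446  1.39172201 -0.42240754] [-0.25464631 -0.37926795  1.16382572]
top 605.076851172368 329.4621961725387 233.5179759901576 [ 2.19796228 -2.2146546   0.07059017] [1.18630451e-04 5.64943098e-01 1.41113578e+00]
wrist 371.64829954431775 315.7378365185824 240.30561184822574 [-2.47262326 -1.55820966 -0.19359898] [-0.57393577 -0.02611455  0.39161269]
{'time_s': 0.15, 'joint_positions': array([ 9.73510395e-01,  2.07257004e-01,  1.54259872e+00,  9.11963497e-06,
        1.39348116e+00, -1.50469707e-01]), 'joint_velocities': array([-1.41009251e-03, -2.07577333e-03, -5.29285350e-03, -9.29684497e-05,
       -1.13458141e-03,  2.77575635e-04]), 'effort': array([ 8.46836665e-04, -3.71313322e+01, -2.81813568e+01,  7.00027845e-02,
        3.27305251e-02, -1.23804598e-04]), 'ee_pos': array([0.2481963 , 0.5181843 , 0.30175164]), 'tool_rot': array([-3.13986947e+00, -2.70337303e-04,  2.69477458e+00]), 'wrist_force': array([ 0.35740708, -0.27874913,  0.12068978]), 'torque': array([ 0.0403421 , -0.01006772,  0.04436671]), 'finger_gap': 0.0942127978484774}
```

View pics/top0.png

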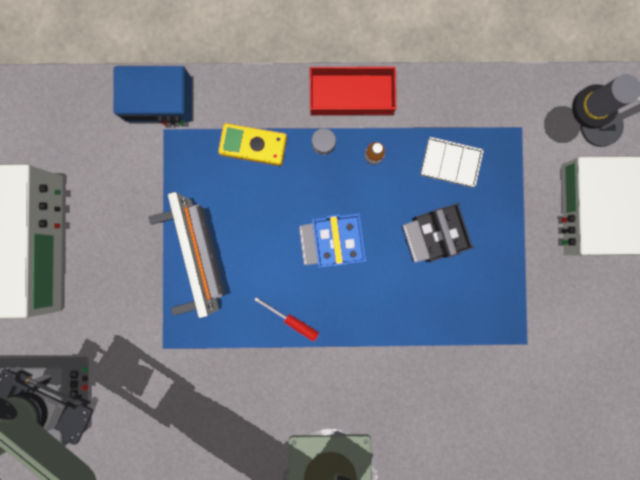

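View pics/scene0.png

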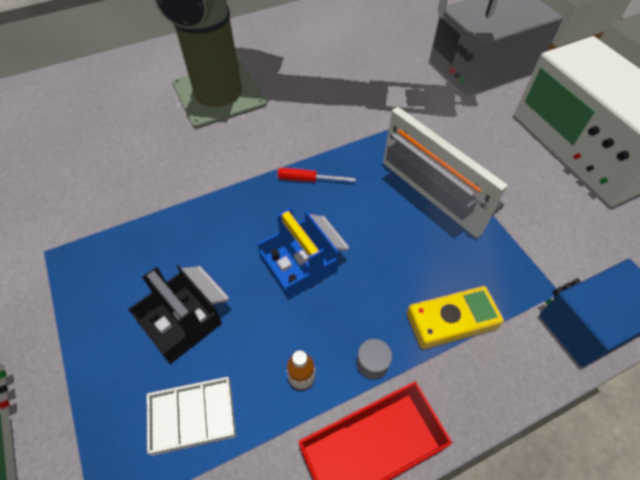

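The top view shows the caddy at (337,240) with its strip to the left, towards the panel (about (197,255), facing right). The scene view shows the yellow bar at about (300,233) and the orange bar at about (437,162). I'll measure both.

```bash
cat > h.py <<'E'
import cv2, numpy as np
from scipy.spatial.transform import Rotation as Rn
def ray(s,uv):
    R=cv2.Rodrigues(np.array(s["rvec"],float))[0]; t=np.array(s["tvec"],float)
    d=np.array([(uv[0]-s["cx"])/s["fx"],(uv[1]-s["cy"])/s["fy"],1.])
    return -R.T@t, R.T@d
def onz(s,uv,z):
    o,d=ray(s,uv); return o+d*(z-o[2])/d[2]
def blob(s,lo,hi,box):
    hsv=cv2.cvtColor(s["frame"],cv2.COLOR_BGR2HSV); m=cv2.inRange(hsv,np.array(lo),np.array(hi))
    k=np.zeros_like(m); x0,y0,x1,y1=box; k[y0:y1,x0:x1]=m[y0:y1,x0:x1]
    c=max(cv2.findContours(k,cv2.RETR_EXTERNAL,cv2.CHAIN_APPROX_NONE)[0],key=cv2.contourArea)
    return c
def rect(s,c,z):
    "contour cast onto plane z -> min rect centre, long size, short size, long dir"
    P=np.array([onz(s,p,z)[:2] for p in c[:,0,:]],np.float32)
    b=cv2.boxPoints(cv2.minAreaRect(P*1000))/1000; e=[b[1]-b[0],b[2]-b[1]]
    e.sort(key=np.linalg.norm); return b.mean(0),np.linalg.norm(e[1]),np.linalg.norm(e[0]),e[1]/np.linalg.norm(e[1]),b
E
python3 - <<'E'
from h import *; import pickle
d=pickle.load(open("d0.pkl","rb")); T=d["top"];S=d["scene"]
np.set_printoptions(precision=4,suppress=True)
def show(n,r): print(n,"c",r[0],"L",r[1:3],"ang",np.degrees(np.arctan2(r[3][1],r[3][0])),"box",r[4].tolist())
show("bar top",rect(T,blob(T,(20,120,100),(35,255,255),(310,200,370,280)),.105))
show("bar scene",rect(S,blob(S,(20,120,100),(35,255,255),(270,200,330,270)),.1))
show("panel top",rect(T,blob(T,(0,0,190),(180,40,255),(160,185,225,325)),.152))
show("orange top",rect(T,blob(T,(5,120,100),(18,255,255),(160,185,235,325)),.1375))
show("orange scene",rect(S,blob(S,(5,120,100),(18,255,255),(380,100,500,210)),.1335))
# colours probing
for uv in ((174,196),(205,315),(190,250),(197,250),(203,250),(210,250),(217,250),(312,243)): print(uv,T["frame"][uv[1],uv[0]])
# triangulate bar ends of orange: top & scene
def tri(a,b):
    o1,d1=ray(T,a);o2,d2=ray(S,b);A=np.c_[d1,-d2];k=np.linalg.lstsq(A,o2-o1,rcond=None)[0]
    p,q=o1+k[0]*d1,o2+k[1]*d2;return (p+q)/2,np.linalg.norm(p-q)
def ends(c):
    p=c[:,0,:].astype(float);m=p.mean(0);u=np.linalg.svd(p-m,full_matrices=False)[2][0];k=(p-m)@u
    return p[k<k.min()+2].mean(0),p[k>k.max()-2].mean(0)
for lo,hi,bt,bs in (((5,120,100),(18,255,255),(160,185,235,325),(380,100,500,210)),((20,120,100),(35,255,255),(310,200,370,280),(270,200,330,270))):
    a=ends(blob(T,lo,hi,bt));b=ends(blob(S,lo,hi,bs));print(a,b)
    for i in (0,1):
        for j in (0,1): print(i,j,tri(a[i],b[j]))
for n,sl in (("T",cv2.resize(T["frame"][180:330,140:390],None,fx=3,fy=3,interpolation=2)),("S",cv2.resize(S["frame"][95:255,350:520],None,fx=3.5,fy=3.5))): cv2.imwrite(f"pics/z{n}.png",sl)
E
```

```text
bar top c [ 0.5468 -0.0161] L (np.float32(0.09778478), np.float32(0.013405853)) ang 6.627432 box [[0.49746522307395935, -0.015041629783809185], [0.49901244044303894, -0.02835789881646633], [0.5961437821388245, -0.017072288319468498], [0.5945965647697449, -0.0037560195196419954]]
bar scene c [ 0.5471 -0.0168] L (np.float32(0.09971249), np.float32(0.02045798)) ang 7.1885767 box [[0.49631795287132263, -0.01288632396608591], [0.49887803196907043, -0.03318348899483681], [0.5978067517280579, -0.020705923438072205], [0.5952467322349548, -0.00040875625563785434]]
panel top c [0.5165 0.2999] L (np.float32(0.2694821), np.float32(0.018340187)) ang 14.106797 box [[0.38358381390571594, 0.275968074798584], [0.38805389404296875, 0.25818097591400146], [0.6494092345237732, 0.32386186718940735], [0.644939124584198, 0.34164899587631226]]
orange top c [0.5202 0.2821] L (np.float32(0.20354398), np.float32(0.00815285)) ang 14.354682 box [[0.420613169670105, 0.2608624994754791], [0.42263439297676086, 0.25296416878700256], [0.6198236346244812, 0.3034275472164154], [0.6178023815155029, 0.31132587790489197]]

[... 562 characters left out ...]
90.    ]))
0 0 (array([0.575 , 0.2166, 0.2823]), np.float64(0.1264304694489721))
0 1 (array([0.6193, 0.311 , 0.1227]), np.float64(0.002694909466433856))
1 0 (array([0.4232, 0.2607, 0.1239]), np.float64(0.001996591576447543))
1 1 (array([0.4857, 0.3425, 0.0006]), np.float64(0.1843260837744092))
(array([333.1111, 218.4444]), array([339., 261.])) (array([284.3333, 214.    ]), array([314.375, 251.375]))
0 0 (array([ 0.5802, -0.0282,  0.2041]), np.float64(0.04151876700744163))
0 1 (array([ 0.5948, -0.0096,  0.1002]), np.float64(0.0030277715390824083))
1 0 (array([ 0.5001, -0.0231,  0.1016]), np.float64(7.0645448919793e-05))
1 1 (array([ 0.5133, -0.0017, -0.0197]), np.float64(0.05717294804360106))
```

The bar rects agree across both views (98×13 mm, 6.6–7.2°), and the panel reads 269×18 mm, as told. The orange bar triangulates to z≈0.123, so the cleat is likely about 9–10 mm low. I'll start moving.

Request:
{"fn": "arm_command", "kwargs": {"increments": [{"rot":[0,0,-0.142],"travel":[0,0,0],"jaw":-0.15},{"rot":[0,0,-0.142],"travel":[0,0,0],"jaw":-0.15},{"rot":[0,0,-0.142],"travel":[0,0,0],"jaw":-0.15},{"rot":[0,0,-0.142],"travel":[0,0,0],"jaw":-0.15},{"travel":[-0.0145,-0.0354,0],"rot":[0,0,0],"jaw":-0.15},{"travel":[-0.0145,-0.0354,0],"rot":[0,0,0],"jaw":-0.15},{"travel":[-0.0145,-0.0354,0],"rot":[0,0,0],"jaw":-0.15},{"travel":[-0.0145,-0.0354,0],"rot":[0,0,0],"jaw":-0.15},{"travel":[-0.0145,-0.0354,0],"rot":[0,0,0],"jaw":-0.15},{"travel":[-0.0145,-0.0354,0],"rot":[0,0,0],"jaw":-0.15},{"travel":[-0.0145,-0.0354,0],"rot":[0,0,0],"jaw":-0.15},{"travel":[-0.0145,-0.0354,0],"rot":[0,0,0],"jaw":-0.15},{"travel":[-0.0145,-0.0354,0],"rot":[0,0,0],"jaw":-0.15},{"travel":[-0.0145,-0.0354,0],"rot":[0,0,0],"jaw":-0.15}]}}

```text
time_s: 1.55
ee_pos: [0.4458, 0.1796, 0.2971]
tool_rot: [-3.137, -0.008, -2.985]
wrist_force: [0.0, 0.2, -0.4]
finger_gap: 0.04
```

```bash
cat >> h.py <<'E'
def delta(st,pos,rpy):
    "tool-frame travel and rotvec from the measured pose to a target TCP pose"
    R=Rn.from_euler("xyz",st["tool_rot"]); G=Rn.from_euler("xyz",rpy)
    return R.inv().apply(np.array(pos)-st["ee_pos"]),(R.inv()*G).as_rotvec()
E
python3 - <<'E'
from plant import *; from h import *
np.set_printoptions(precision=4,suppress=True)
s=state(); print(s["time_s"],s["ee_pos"],s["tool_rot"],s["joint_positions"],s["wrist_force"])
print(delta(s,[.5468,-.0161,.25],[np.pi,0,np.radians(186.9)]))
E
```

```text
1.55 [0.4458 0.1796 0.2971] [-3.1367 -0.0077 -2.9851] [ 0.2049  0.0128  1.7675 -0.0046  1.3692 -1.5215] [ 0.0323  0.1564 -0.4043]
(array([-0.0697, -0.2088,  0.0476]), array([-0.005 , -0.0076,  0.0361]))
```

Request:
{"fn": "arm_command", "kwargs": {"increments": [{"rot":[0,0,0.012],"travel":[-0.012,-0.035,0.007],"jaw":-0.15},{"rot":[0,0,0.012],"travel":[-0.012,-0.035,0.007],"jaw":-0.15},{"rot":[0,0,0.012],"travel":[-0.012,-0.035,0.007],"jaw":-0.15},{"rot":[0,0,0],"travel":[-0.012,-0.035,0.007],"jaw":-0.15},{"rot":[0,0,0],"travel":[-0.012,-0.035,0.007],"jaw":-0.15},{"rot":[0,0,0],"travel":[-0.01,-0.025,0.007],"jaw":-0.15},{"rot":[0,0,0],"travel":[0,0,0],"jaw":-0.15},{"rot":[0,0,0],"travel":[0,0,0],"jaw":-0.15},{"rot":[0,0,0],"travel":[0,0,0],"jaw":-0.15}]}}

```text
time_s: 2.45
ee_pos: [0.5442, -0.0219, 0.2522]
tool_rot: [-3.138, -0.009, -3.03]
wrist_force: [-0.1, 0.2, -0.7]
finger_gap: 0.0397
```

```bash
cat > g.py <<'E'
import sys
from plant import *; from h import *
np.set_printoptions(precision=4,suppress=True)
a=[float(v) for v in sys.argv[1:]]
s=state(); print(s["time_s"],s["ee_pos"],s["tool_rot"],s["wrist_force"],s["torque"],s["finger_gap"],s["joint_positions"])
print(delta(s,a[:3],[np.pi+(a[4] if len(a)>4 else 0),0,np.radians(a[3])]))
E
python3 g.py .5468 -.0161 .17 186.9
python3 - <<'E'
from plant import *; import cv2
s=snapshot("wrist"); cv2.imwrite("pics/w1.png",s["frame"])
E
```

```text
2.45 [ 0.5442 -0.0219  0.2522] [-3.1383 -0.0093 -3.0302] [-0.0928  0.1892 -0.6723] [0.0844 0.0147 0.0419] 0.03973189636570762 [-0.1964  0.194   1.6652 -0.0062  1.2902 -1.8769]
(array([-0.004 ,  0.0057,  0.0822]), array([-0.0032, -0.0093, -0.009 ]))
```

View pics/w1.png

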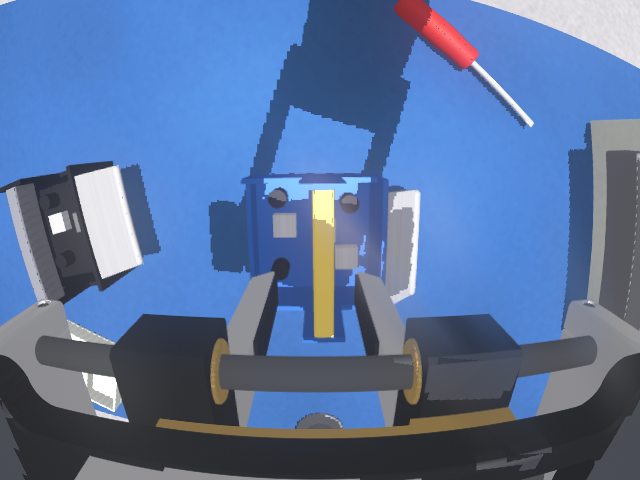

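The wrist view shows the yellow bar at column ~323, parallel to the jaws and between the finger tips (275 and 357). The few mm offset matches the computed one. Descending.

Request:
{"fn": "arm_command", "kwargs": {"increments": [{"rot":[-0.003,-0.009,-0.009],"travel":[-0.004,0.0057,0.012],"jaw":-0.15},{"rot":[0,0,0],"travel":[0,0,0.018],"jaw":-0.15},{"rot":[0,0,0],"travel":[0,0,0.018],"jaw":-0.15},{"rot":[0,0,0],"travel":[0,0,0.014],"jaw":-0.15},{"rot":[0,0,0],"travel":[0,0,0.006],"jaw":-0.15},{"rot":[0,0,0],"travel":[0,0,0],"jaw":-0.15}]}}

```text
time_s: 3.1
ee_pos: [0.5472, -0.0086, 0.1855]
tool_rot: [-3.141, 0.006, -3.011]
wrist_force: [-0.2, -0.0, -0.2]
finger_gap: 0.0396
```

```bash
python3 g.py .5468 -.0161 .17 186.9
```

```text
3.1 [ 0.5472 -0.0086  0.1855] [-3.1409  0.0061 -3.0107] [-0.2015 -0.0414 -0.1543] [0.0109 0.0564 0.0117] 0.03962539393718643 [-0.1745  0.2713  1.7225  0.0012  1.1418 -1.8767]
(array([ 0.0014, -0.0073,  0.0155]), array([-0.0007,  0.0061,  0.0105]))
```

Request:
{"fn": "arm_command", "kwargs": {"increments": [{"rot":[0,0.004,0.007],"travel":[0.001,-0.004,0],"jaw":-0.15},{"rot":[0,0,0],"travel":[0,-0.001,0.007],"jaw":-0.15},{"rot":[0,0,0],"travel":[0,0,0.006],"jaw":-0.15},{"rot":[0,0,0],"travel":[0,0,0],"jaw":-0.15},{"rot":[0,0,0],"travel":[0,0,0],"jaw":-0.15}]}}

```text
time_s: 3.6
ee_pos: [0.5484, -0.0144, 0.1739]
tool_rot: [-3.139, 0.006, -3.018]
wrist_force: [-0.4, -0.4, 0.3]
finger_gap: 0.0401
```

```bash
python3 g.py .5468 -.0161 .17 186.9
```

```text
3.6 [ 0.5484 -0.0144  0.1739] [-3.1395  0.006  -3.0182] [-0.4289 -0.3507  0.3258] [ 0.0859 -0.0413 -0.0267] 0.04009438135922455 [-0.1839  0.2896  1.7268 -0.0002  1.1189 -1.878 ]
(array([ 0.0018, -0.0015,  0.0039]), array([-0.0021,  0.006 ,  0.003 ]))
```

Request:
{"fn": "arm_command", "kwargs": {"increments": [{"rot":[-0.002,0.006,0.002],"travel":[0.002,-0.0015,0.003],"jaw":-0.15},{"rot":[0,0,0],"travel":[0,0,0],"jaw":-0.4},{"rot":[0,0,0],"travel":[0,0,0],"jaw":-0.6},{"rot":[0,0,0],"travel":[0,0,0],"jaw":-1},{"rot":[0,0,0],"travel":[0,0,0],"jaw":-1},{"rot":[0,0,0],"travel":[0,0,0],"jaw":-1},{"rot":[0,0,0],"travel":[0,0,0],"jaw":-1}]}}

```text
time_s: 4.3
ee_pos: [0.5467, -0.0167, 0.171]
tool_rot: [-3.141, 0.0, -3.021]
wrist_force: [-0.6, -0.4, -0.8]
finger_gap: 0.0136
```

```bash
python3 g.py .5468 -.0161 .17 186.9
```

```text
4.3 [ 0.5467 -0.0167  0.171 ] [-3.141   0.0002 -3.0206] [-0.5506 -0.36   -0.8124] [ 0.0041 -0.0142 -0.0219] 0.013645228468361817 [-0.1885  0.2934  1.729  -0.0006  1.1189 -1.88  ]
(array([-0.0002,  0.0006,  0.001 ]), array([-0.0006,  0.0002,  0.0005]))
```

Request:
{"fn": "arm_command", "kwargs": {"increments": [{"rot":[0,0,0],"travel":[0,0,-0.006],"jaw":-1},{"rot":[0,0,0],"travel":[0,0,-0.015],"jaw":-1},{"rot":[0,0,0],"travel":[0,0,-0.022],"jaw":-1},{"rot":[0,0,0],"travel":[0,0,-0.025],"jaw":-1},{"rot":[0,0,0],"travel":[0,0,-0.025],"jaw":-1},{"rot":[0,0,0],"travel":[0,0,-0.025],"jaw":-1},{"rot":[0,0,0],"travel":[0,0,-0.015],"jaw":-1},{"rot":[0,0,0],"travel":[0,0,0],"jaw":-1},{"rot":[0,0,0],"travel":[0,0,0],"jaw":-1},{"rot":[0,0,0],"travel":[0,0,0],"jaw":-1}]}}

```text
time_s: 5.3
ee_pos: [0.5407, -0.0147, 0.3012]
tool_rot: [3.135, -0.02, -3.02]
wrist_force: [0.4, 0.3, -4.4]
finger_gap: 0.0138
```

```bash
python3 g.py .5468 -.0161 .30 194.1
```

```text
5.3 [ 0.5407 -0.0147  0.3012] [ 3.1349 -0.0196 -3.0197] [ 0.3918  0.2864 -4.3974] [ 0.0208 -0.0201  0.0392] 0.013776772361569278 [-0.1874  0.1463  1.6152  0.0004  1.4009 -1.88  ]
(array([-0.0059, -0.0022,  0.0011]), array([ 0.0079, -0.0192, -0.1243]))
```

Gripped (gap 13.7 mm) and lifted; it weighs about 4.4 N. Next I turn square to the panel and tip it in free air.

Request:
{"fn": "arm_command", "kwargs": {"increments": [{"rot":[0.008,-0.019,-0.06],"travel":[0,0,0],"jaw":-1},{"rot":[0,0,-0.06],"travel":[0,0,0],"jaw":-1},{"rot":[0.06,0,0],"travel":[0,0,0],"jaw":-1},{"rot":[0.06,0,0],"travel":[0,0,0],"jaw":-1},{"rot":[0.06,0,0],"travel":[0,0,0],"jaw":-1},{"rot":[0.06,0,0],"travel":[0,0,0],"jaw":-1},{"rot":[0.06,0,0],"travel":[0,0,0],"jaw":-1},{"rot":[0.04,0,0],"travel":[0,0,0],"jaw":-1},{"rot":[0,0,0],"travel":[0,0,0],"jaw":-1},{"rot":[0,0,0],"travel":[0,0,0],"jaw":-1}]}}

```text
time_s: 6.3
ee_pos: [0.5317, -0.0128, 0.2825]
tool_rot: [-2.806, -0.031, -2.897]
wrist_force: [0.6, 0.9, -3.9]
finger_gap: 0.0136
```

```bash
cat > p.py <<'E'
# usage: p.py sx sy sz theta  : strip target (panel mm), tip rad -> tool-frame delta; also where the strip is now
import sys
from plant import *; from h import *
np.set_printoptions(precision=4,suppress=True)
YAW=np.radians(104.1); O=np.array([.5187,.2912,0]); P=Rn.from_euler("z",YAW)
C2T=Rn.from_euler("x",np.pi)  # caddy y = tool x
G=np.array([0,0,.079]); STRIP=np.array([.0755,0,-.0475])
# tool axes in caddy: tool x=+y, tool y=+x, tool z=-z
M=Rn.from_matrix(np.array([[0,1,0],[1,0,0],[0,0,-1.]]))   # columns: tool axes in caddy frame
def strip_now(s):
    R=Rn.from_euler("xyz",s["tool_rot"]); Cd=R*M.inv()
    p=s["ee_pos"]+R.apply(G)+Cd.apply(STRIP)
    e=(P.inv()*Cd).as_rotvec()
    return P.inv().apply(p-O),e
s=state(); x,e=strip_now(s)
print("t",round(s["time_s"],2),"strip mm",x*1000,"caddy rotvec in panel",e,"F panel axes",P.inv().apply(s["wrist_force"]),"T",P.inv().apply(s["torque"]),"gap",round(s["finger_gap"],4))
if len(sys.argv)>4:
    a=[float(v) for v in sys.argv[1:5]]
    Cd=P*Rn.from_euler("y",a[3]); R=Cd*M
    tcp=P.apply(np.array(a[:3])/1000)+O-Cd.apply(STRIP)-R.apply(G)
    Rm=Rn.from_euler("xyz",s["tool_rot"])
    print("travel mm",Rm.inv().apply(tcp-s["ee_pos"])*1000,"rot",(Rm.inv()*R).as_rotvec(),"J",s["joint_positions"])
    for n,v in (("+x",[1,0,0]),("+z",[0,0,1])): print(n,"in tool",Rm.inv().apply(P.apply(v)))
E
python3 p.py -18 0 165 0.35
```

```text
t 6.3 strip mm [-268.3497   65.883   138.236 ] caddy rotvec in panel [0.0307 0.3353 0.004 ] F panel axes [ 0.7165 -0.7542 -3.922 ] T [-0.059  -0.4661  0.0169] gap 0.0136
travel mm [ -60.3081  228.884  -110.6179] rot [ 0.0146 -0.0294  0.0093] J [-0.037   0.1283  1.7052 -0.3476  1.2593 -1.7586]
+x in tool [ 0.0012  0.9443 -0.3291]
+z in tool [ 0.0308 -0.329  -0.9438]
```

Request:
{"fn": "arm_command", "kwargs": {"increments": [{"rot":[0.007,-0.015,0.005],"travel":[0,0,-0.015],"jaw":-1},{"rot":[0.007,-0.015,0.005],"travel":[0,0,-0.02],"jaw":-1},{"rot":[0,0,0],"travel":[-0.006,0.022,-0.01],"jaw":-1},{"rot":[0,0,0],"travel":[-0.006,0.022,-0.01],"jaw":-1},{"rot":[0,0,0],"travel":[-0.006,0.022,-0.01],"jaw":-1},{"rot":[0,0,0],"travel":[-0.006,0.022,-0.01],"jaw":-1},{"rot":[0,0,0],"travel":[-0.006,0.022,-0.01],"jaw":-1},{"rot":[0,0,0],"travel":[-0.006,0.022,-0.01],"jaw":-1},{"rot":[0,0,0],"travel":[-0.006,0.022,-0.01],"jaw":-1},{"rot":[0,0,0],"travel":[-0.005,0.015,-0.006],"jaw":-1},{"rot":[0,0,0],"travel":[0,0,0],"jaw":-1},{"rot":[0,0,0],"travel":[0,0,0],"jaw":-1},{"rot":[0,0,0],"travel":[0,0,0],"jaw":-1}]}}

```text
time_s: 7.6
ee_pos: [0.5337, 0.199, 0.3544]
tool_rot: [-2.796, 0.037, -2.901]
wrist_force: [0.0, -0.4, -3.1]
finger_gap: 0.0135
```

```bash
python3 p.py -18 0 165 0.35
```

```text
t 7.6 strip mm [-64.8388   2.4248 209.9093] caddy rotvec in panel [-0.0355  0.3453 -0.0119] F panel axes [-0.3428  0.0776 -3.1422] T [ 0.0046 -0.447  -0.0271] gap 0.0135
travel mm [-5.9886 59.9387 26.1898] rot [ 0.0046  0.0327 -0.0178] J [ 0.3517  0.1841  1.491  -0.3488  1.476  -1.4181]
+x in tool [ 0.0056  0.9409 -0.3386]
+z in tool [-0.0368 -0.3382 -0.9403]
```

Request:
{"fn": "arm_command", "kwargs": {"increments": [{"rot":[0.002,0.015,-0.01],"travel":[0,0.01,0],"jaw":-1},{"rot":[0.002,0.01,-0.006],"travel":[0,0.014,0.003],"jaw":-1},{"rot":[0,0,0],"travel":[0,0.014,0.003],"jaw":-1},{"rot":[0,0,0],"travel":[0,0.008,0.003],"jaw":-1},{"rot":[0,0,0],"travel":[0,0,0],"jaw":-1},{"rot":[0,0,0],"travel":[0,0,0],"jaw":-1},{"rot":[0,0,0],"travel":[0,0,0],"jaw":-1}]}}

```text
time_s: 8.3
ee_pos: [0.523, 0.2393, 0.3259]
tool_rot: [-2.791, 0.001, -2.897]
wrist_force: [0.4, -0.2, -4.5]
finger_gap: 0.0134
```

```bash
python3 p.py -18 0 165 0.35; python3 - <<'E'
from plant import *; import cv2, numpy as np
a=snapshot("scene")["frame"][60:260,300:520]; b=snapshot("wrist")["frame"]
cv2.imwrite("pics/s2.png",np.hstack([cv2.resize(a,(528,480),interpolation=2)])); cv2.imwrite("pics/w2.png",b)
E
```

```text
t 8.3 strip mm [-23.9685   8.2571 181.155 ] caddy rotvec in panel [-0.0009  0.3509 -0.0015] F panel axes [-0.32   -0.3154 -4.5314] T [-0.0568 -0.4349  0.0153] gap 0.0134
travel mm [-8.4349 11.0526 13.1952] rot [-0.0009  0.0007 -0.0016] J [ 0.4232  0.2446  1.478  -0.3466  1.488  -1.3512]
+x in tool [ 0.0013  0.939  -0.3438]
+z in tool [-0.0012 -0.3438 -0.939 ]
```

View pics/s2.png

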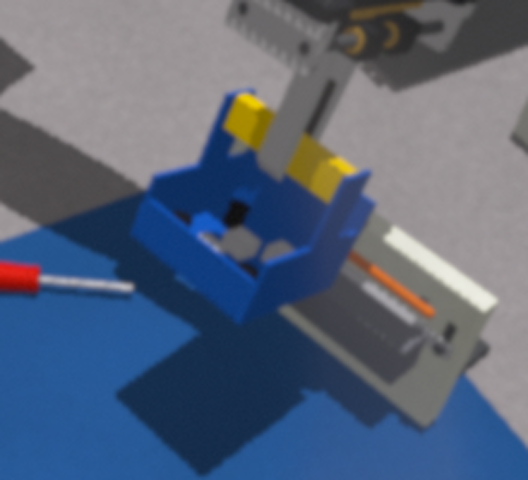

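View pics/w2.png

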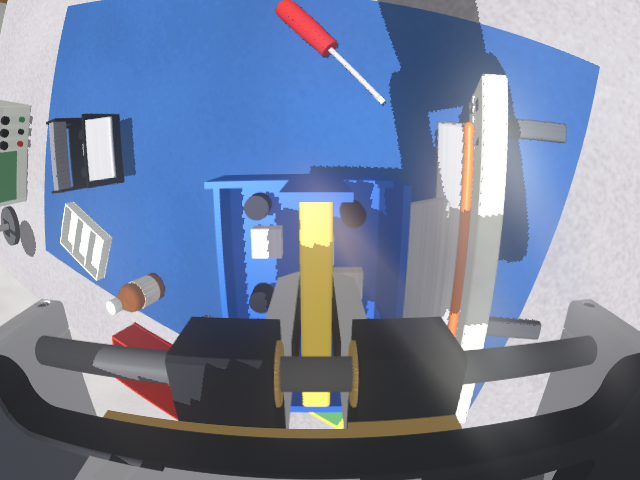

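The scene view shows the caddy tipped and gripped at mid-bar. In the wrist view the strip's edge (column ~438) is parallel to the panel and just in front of the orange bar (~465). Now lower towards the groove.

Request:
{"fn": "arm_command", "kwargs": {"increments": [{"rot":[0,0,0],"travel":[-0.003,0.007,0.003],"jaw":-1},{"rot":[0,0,0],"travel":[-0.003,0.003,0.006],"jaw":-1},{"rot":[0,0,0],"travel":[0,0.002,0.006],"jaw":-1},{"rot":[0,0,0],"travel":[0,0.001,0.003],"jaw":-1},{"rot":[0,0,0],"travel":[0,0,0],"jaw":-1},{"rot":[0,0,0],"travel":[0,0,0],"jaw":-1}]}}

```text
time_s: 9.0
ee_pos: [0.5285, 0.2463, 0.3033]
tool_rot: [-2.791, 0.003, -2.898]
wrist_force: [1.3, -0.3, -4.4]
finger_gap: 0.0138
```

```bash
python3 p.py -18 0 150 0.35
```

```text
t 9.0 strip mm [-18.4833   0.9675 158.5743] caddy rotvec in panel [-0.0021  0.3509 -0.0034] F panel axes [-0.5963 -1.2409 -4.3736] T [ 0.0253 -0.4781 -0.03  ] gap 0.0138
travel mm [-1.4138  3.2933  7.9546] rot [-0.0009  0.0015 -0.0037] J [ 0.4302  0.2792  1.4822 -0.3475  1.453  -1.3293]
+x in tool [ 0.003   0.9391 -0.3437]
+z in tool [-0.0027 -0.3437 -0.9391]
```

Request:
{"fn": "arm_command", "kwargs": {"increments": [{"rot":[0,0,0],"travel":[0,0.0007,0.0019],"jaw":-1},{"rot":[0,0,0],"travel":[0,0.0007,0.0019],"jaw":-1},{"rot":[0,0,0],"travel":[0,0.0007,0.0019],"jaw":-1},{"rot":[0,0,0],"travel":[0,0.0007,0.0019],"jaw":-1},{"rot":[0,0,0],"travel":[0,0.0007,0.0019],"jaw":-1}]}}

```text
time_s: 9.5
ee_pos: [0.5289, 0.2464, 0.2935]
tool_rot: [-2.791, 0.005, -2.899]
wrist_force: [-0.3, -0.1, -3.1]
finger_gap: 0.0136
```

```bash
python3 p.py -18 0 140 0.35
```

```text
t 9.5 strip mm [-18.4944   0.3102 148.7157] caddy rotvec in panel [-0.004   0.3507 -0.0039] F panel axes [-0.066   0.3505 -3.1396] T [-0.0283 -0.494  -0.0208] gap 0.0136
travel mm [-1.0227  3.3743  8.0697] rot [-0.0007  0.0033 -0.0045] J [ 0.4301  0.2872  1.4929 -0.3486  1.4336 -1.3221]
+x in tool [ 0.0031  0.9391 -0.3436]
+z in tool [-0.0046 -0.3435 -0.9391]
```

Request:
{"fn": "arm_command", "kwargs": {"increments": [{"rot":[0,0.002,-0.003],"travel":[0,0.0007,0.0019],"jaw":-1},{"rot":[0,0,0],"travel":[0,0.0006,0.0017],"jaw":-1},{"rot":[0,0,0],"travel":[0,0.0006,0.0017],"jaw":-1},{"rot":[0,0,0],"travel":[0,0.0006,0.0017],"jaw":-1}]}}

```text
time_s: 9.9
ee_pos: [0.5289, 0.2463, 0.2853]
tool_rot: [-2.791, 0.001, -2.896]
wrist_force: [0.9, -0.3, -3.5]
finger_gap: 0.0139
```

Request:
{"fn": "arm_command", "kwargs": {"increments": [{"rot":[0,0,0],"travel":[0,0.0006,0.0017],"jaw":-1},{"rot":[0,0,0],"travel":[0,0.0006,0.0017],"jaw":-1}]}}

```text
time_s: 10.1
ee_pos: [0.5289, 0.2463, 0.2813]
tool_rot: [-2.791, 0.001, -2.896]
wrist_force: [-0.8, -0.1, -3.8]
finger_gap: 0.014
```

```bash
python3 p.py -18 0 130 0.35
```

```text
t 10.1 strip mm [-18.5898   0.8246 136.611 ] caddy rotvec in panel [-0.0012  0.3507 -0.001 ] F panel axes [ 0.1102  0.761  -3.7702] T [-0.0271 -0.4948 -0.033 ] gap 0.014
travel mm [-1.0367  2.7367  6.0605] rot [-0.0007  0.001  -0.0012] J [ 0.4298  0.2988  1.504  -0.3492  1.4143 -1.318 ]
+x in tool [ 0.0008  0.9391 -0.3436]
+z in tool [-0.0014 -0.3436 -0.9391]
```

Still free at z=136.6, which confirms the low cleat. Slower from here.

Request:
{"fn": "arm_command", "kwargs": {"increments": [{"rot":[0,0,0],"travel":[0,0.0004,0.001],"jaw":-1},{"rot":[0,0,0],"travel":[0,0.0004,0.001],"jaw":-1},{"rot":[0,0,0],"travel":[0,0.0004,0.001],"jaw":-1}]}}

```text
time_s: 10.4
ee_pos: [0.5288, 0.2464, 0.2777]
tool_rot: [-2.791, 0.001, -2.896]
wrist_force: [0.3, -0.0, -3.4]
finger_gap: 0.0139
```

Request:
{"fn": "arm_command", "kwargs": {"increments": [{"rot":[0,0,0],"travel":[0,0.0004,0.001],"jaw":-1},{"rot":[0,0,0],"travel":[0,0.0004,0.001],"jaw":-1}]}}

```text
time_s: 10.6
ee_pos: [0.5289, 0.2465, 0.2755]
tool_rot: [-2.791, 0.002, -2.896]
wrist_force: [-1.1, -0.5, -1.6]
finger_gap: 0.0136
```

```bash
python3 p.py -18 0 130 0.35
```

```text
t 10.6 strip mm [-18.3541   0.7224 130.8067] caddy rotvec in panel [-0.0014  0.3506 -0.0011] F panel axes [-0.2486  1.2343 -1.6098] T [ 0.0661 -0.6287  0.0158] gap 0.0136
travel mm [-0.9677  0.5407  0.6788] rot [-0.0006  0.0012 -0.0013] J [ 0.4301  0.3043  1.5094 -0.3497  1.404  -1.3139]
+x in tool [ 0.0008  0.9392 -0.3434]
+z in tool [-0.0016 -0.3434 -0.9392]
```

Request:
{"fn": "arm_command", "kwargs": {"increments": [{"rot":[0,0,0],"travel":[0,0.0003,0.0008],"jaw":-1},{"rot":[0,0,0],"travel":[0,0.0003,0.0008],"jaw":-1}]}}

```text
time_s: 10.8
ee_pos: [0.5291, 0.2471, 0.2748]
tool_rot: [-2.792, 0.003, -2.896]
wrist_force: [-2.0, 0.3, -0.7]
finger_gap: 0.014
```

```bash
python3 p.py -18 0 130 0.35
```

```text
t 10.8 strip mm [-17.702    0.1944 130.1051] caddy rotvec in panel [-0.0028  0.3495 -0.0012] F panel axes [ 0.8092  1.8492 -0.6961] T [ 0.162  -0.7493 -0.0355] gap 0.014
travel mm [-0.6432 -0.1831  0.166 ] rot [ 0.0005  0.0026 -0.0017] J [ 0.4305  0.305   1.5098 -0.3491  1.4014 -1.3128]
+x in tool [ 0.0007  0.9395 -0.3425]
+z in tool [-0.003  -0.3424 -0.9395]
```

Request:
{"fn": "arm_command", "kwargs": {"increments": [{"rot":[0,0,0],"travel":[0,0.0002,0.0005],"jaw":-1},{"rot":[0,0,0],"travel":[0,0.0002,0.0005],"jaw":-1},{"rot":[0,0,0],"travel":[0,0.0002,0.0005],"jaw":-1}]}}

```text
time_s: 11.1
ee_pos: [0.5293, 0.2476, 0.2741]
tool_rot: [-2.793, 0.005, -2.896]
wrist_force: [-1.9, 0.7, 0.9]
finger_gap: 0.0139
```

```bash
python3 p.py -17 0 131 0.3
```

```text
t 11.1 strip mm [-17.115   -0.3163 129.4665] caddy rotvec in panel [-0.0044  0.3487 -0.0013] F panel axes [1.1142 1.6291 0.8749] T [ 0.2355 -0.7003 -0.0619] gap 0.0139
travel mm [-0.3525 -6.4869  2.3466] rot [-0.0487  0.0041 -0.0019] J [ 0.431   0.3056  1.5104 -0.3487  1.3989 -1.3117]
+x in tool [ 0.0005  0.9398 -0.3417]
+z in tool [-0.0045 -0.3417 -0.9398]
```

The strip has rested in the groove, tipped 0.35 rad, at about 4–5 N for over 0.3 s. Now I ease off slightly and lower the front, turning about the strip edge.

Request:
{"fn": "arm_command", "kwargs": {"increments": [{"rot":[0,0.004,-0.002],"travel":[0,-0.001,-0.001],"jaw":-1},{"rot":[-0.03,0,0],"travel":[0,-0.0041,0.0012],"jaw":-1},{"rot":[-0.04,0,0],"travel":[0,-0.0051,0.003],"jaw":-1},{"rot":[-0.04,0,0],"travel":[0,-0.0051,0.003],"jaw":-1},{"rot":[-0.04,0,0],"travel":[0,-0.0051,0.003],"jaw":-1}]}}

```text
time_s: 11.6
ee_pos: [0.5343, 0.2251, 0.269]
tool_rot: [-2.949, -0.003, -2.892]
wrist_force: [-0.0, 0.4, -3.2]
finger_gap: 0.0139
```

```bash
python3 p.py -17 0 131 0.0
```

```text
t 11.6 strip mm [-17.9804   1.496  130.3893] caddy rotvec in panel [0.0026 0.1926 0.0035] F panel axes [ 0.4133 -0.0793 -3.2394] T [-0.0603 -0.555  -0.0253] gap 0.0139
travel mm [ -0.8831 -21.9753  15.9997] rot [-0.1926 -0.0026  0.0035] J [ 0.3305  0.2692  1.5461 -0.1966  1.3493 -1.4444]
+x in tool [-0.0032  0.9815 -0.1914]
+z in tool [ 0.0029 -0.1914 -0.9815]
```

Request:
{"fn": "arm_command", "kwargs": {"increments": [{"rot":[-0.04,0,0],"travel":[0,-0.0051,0.003],"jaw":-1},{"rot":[-0.04,0,0],"travel":[0,-0.0051,0.003],"jaw":-1},{"rot":[-0.04,0,0],"travel":[0,-0.0051,0.003],"jaw":-1},{"rot":[-0.035,0,0],"travel":[0,-0.0042,0.0022],"jaw":-1},{"rot":[-0.015,0,0],"travel":[0,-0.0017,0.001],"jaw":-1},{"rot":[0,0,0],"travel":[0,0,0],"jaw":-1}]}}

```text
time_s: 12.2
ee_pos: [0.5403, 0.1996, 0.2585]
tool_rot: [-3.133, -0.002, -2.896]
wrist_force: [-0.9, 3.0, -2.7]
finger_gap: 0.0141
```

```bash
python3 p.py -17 0 130 0.0; python3 - <<'E'
from plant import *; import cv2, numpy as np
s=snapshot("scene"); cv2.imwrite("pics/s3.png",cv2.resize(s["frame"][60:260,300:520],(660,600),interpolation=2)); cv2.imwrite("pics/w3.png",snapshot("wrist")["frame"])
E
```

```text
t 12.2 strip mm [-19.6385   1.5123 131.3877] caddy rotvec in panel [ 0.002   0.0081 -0.0008] F panel axes [ 3.1411  0.1042 -2.7344] T [ 0.0038 -0.7806  0.1204] gap 0.0141
travel mm [-1.3213  1.6266  1.9803] rot [-0.0081 -0.002  -0.0008] J [ 0.2072  0.2492  1.5841 -0.0085  1.31   -1.6067]
+x in tool [ 0.0008  1.     -0.0081]
+z in tool [ 0.002  -0.0081 -1.    ]
```

View pics/s3.png

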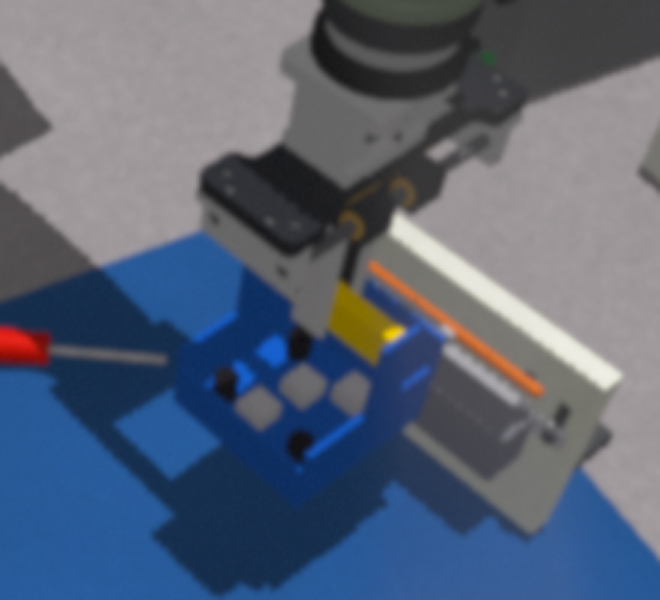

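The caddy is level (0.008 rad), with its strip on the cleat at about 3 N. Now slide down and inward along 45° in small steps.

Request:
{"fn": "arm_command", "kwargs": {"increments": [{"rot":[-0.004,-0.002,0],"travel":[0,0.001,0.001],"jaw":-1},{"rot":[-0.003,0,0],"travel":[0,0.0011,0.001],"jaw":-1},{"rot":[0,0,0],"travel":[0,0.0011,0.001],"jaw":-1},{"rot":[0,0,0],"travel":[0,0.0011,0.001],"jaw":-1}]}}

```text
time_s: 12.7
ee_pos: [0.5392, 0.2037, 0.2543]
tool_rot: [-3.134, -0.0, -2.893]
wrist_force: [0.5, -0.0, -2.5]
finger_gap: 0.014
```

```bash
python3 p.py -3.5 0 116 0.0
```

```text
t 12.7 strip mm [-15.289    1.6396 127.27  ] caddy rotvec in panel [0.0002 0.0075 0.0023] F panel axes [-0.1612 -0.465  -2.5389] T [-0.0087 -0.1866  0.0449] gap 0.014
travel mm [-1.4727 10.9252 11.7496] rot [-0.0075 -0.0002  0.0023] J [ 0.2143  0.253   1.5884 -0.0078  1.3001 -1.6027]
+x in tool [-0.0023  1.     -0.0075]
+z in tool [ 0.0002 -0.0075 -1.    ]
```

Request:
{"fn": "arm_command", "kwargs": {"increments": [{"rot":[-0.003,0,0],"travel":[0,0.001,0.001],"jaw":-1},{"rot":[0,0,0],"travel":[0,0.001,0.001],"jaw":-1}]}}

```text
time_s: 12.9
ee_pos: [0.5392, 0.2044, 0.2535]
tool_rot: [-3.133, -0.0, -2.893]
wrist_force: [-3.1, -5.1, 5.3]
finger_gap: 0.0137
```

Request:
{"fn": "arm_command", "kwargs": {"increments": [{"rot":[0,0,0],"travel":[0,0.001,0.001],"jaw":-1},{"rot":[0,0,0],"travel":[0,0.001,0.001],"jaw":-1}]}}

```text
time_s: 13.1
ee_pos: [0.5391, 0.2049, 0.2537]
tool_rot: [-3.129, -0.0, -2.893]
wrist_force: [-1.6, -5.0, 4.7]
finger_gap: 0.014
```

```bash
python3 p.py -3.5 0 116 0.0
```

```text
t 13.1 strip mm [-14.7591   1.4365 126.3312] caddy rotvec in panel [0.0001 0.0123 0.0024] F panel axes [-4.4271  2.8035  4.6922] T [0.6901 0.2711 0.0827] gap 0.014
travel mm [-1.2706  9.8363 11.1275] rot [-0.0123 -0.0001  0.0024] J [ 0.2184  0.2545  1.5878 -0.0127  1.2989 -1.5975]
+x in tool [-0.0024  0.9999 -0.0123]
+z in tool [ 0.0001 -0.0123 -0.9999]
```

The rolled edge has met the orange bar at about 9 N, slightly more on its +y end. I'll trim roll and yaw a little and raise the push by step size.

Request:
{"fn": "arm_command", "kwargs": {"increments": [{"rot":[-0.006,0.005,-0.003],"travel":[0,0.0013,0.0012],"jaw":-1},{"rot":[-0.003,0,0],"travel":[0,0.0014,0.0013],"jaw":-1}]}}

```text
time_s: 13.3
ee_pos: [0.5397, 0.205, 0.2535]
tool_rot: [-3.132, -0.003, -2.89]
wrist_force: [-2.2, -6.5, 3.8]
finger_gap: 0.0139
```

```bash
python3 p.py -3.5 0 116 0.0
```

```text
t 13.3 strip mm [-14.5032   1.44   126.2276] caddy rotvec in panel [0.0031 0.0098 0.0052] F panel axes [-5.7894  3.7484  3.7782] T [0.5551 0.6715 0.0071] gap 0.0139
travel mm [-0.7386  9.8624 10.8612] rot [-0.0098 -0.0031  0.0052] J [ 0.2173  0.2574  1.5849 -0.0102  1.3021 -1.6021]
+x in tool [-0.0052  0.9999 -0.0098]
+z in tool [ 0.0032 -0.0098 -0.9999]
```

Request:
{"fn": "arm_command", "kwargs": {"increments": [{"rot":[-0.005,0,0],"travel":[0.0006,0.002,0.0018],"jaw":-1},{"rot":[-0.003,0,0],"travel":[0.0006,0.002,0.0018],"jaw":-1}]}}

```text
time_s: 13.5
ee_pos: [0.5392, 0.2057, 0.2524]
tool_rot: [-3.133, -0.0, -2.891]
wrist_force: [-1.0, -6.4, 4.4]
finger_gap: 0.0131
```

```bash
python3 p.py -3.5 0 116 0.0
```

```text
t 13.5 strip mm [-13.5386   1.2582 125.2567] caddy rotvec in panel [0.0002 0.0086 0.0042] F panel axes [-5.9743  2.5312  4.4239] T [ 0.4683  0.6526 -0.0304] gap 0.0131
travel mm [-0.9562  9.0266  9.8247] rot [-0.0086 -0.0002  0.0042] J [ 0.2182  0.2566  1.5882 -0.009   1.2968 -1.6005]
+x in tool [-0.0042  1.     -0.0086]
+z in tool [ 0.0003 -0.0086 -1.    ]
```

Request:
{"fn": "arm_command", "kwargs": {"increments": [{"rot":[-0.005,0.002,0],"travel":[0.0006,0.0022,0.002],"jaw":-1},{"rot":[-0.004,0,0],"travel":[0.0006,0.0022,0.002],"jaw":-1}]}}

```text
time_s: 13.7
ee_pos: [0.539, 0.2067, 0.2511]
tool_rot: [-3.135, 0.002, -2.892]
wrist_force: [-0.1, -6.1, 3.7]
finger_gap: 0.0142
```

```bash
python3 p.py -3.5 0 116 0.0
```

```text
t 13.7 strip mm [-12.3326   0.9078 124.0409] caddy rotvec in panel [-0.0015  0.0069  0.003 ] F panel axes [-5.8981  1.583   3.7029] T [ 0.5226  0.8514 -0.0402] gap 0.0142
travel mm [-0.884   8.0124  8.5061] rot [-0.0069  0.0015  0.003 ] J [ 0.2192  0.2573  1.5903 -0.0071  1.2923 -1.5988]
+x in tool [-0.003   1.     -0.0069]
+z in tool [-0.0015 -0.0069 -1.    ]
```

Request:
{"fn": "arm_command", "kwargs": {"increments": [{"rot":[-0.004,0.002,0],"travel":[0.0006,0.0022,0.002],"jaw":-1},{"rot":[-0.003,0,0],"travel":[0.0004,0.0022,0.002],"jaw":-1}]}}

```text
time_s: 13.9
ee_pos: [0.5389, 0.2078, 0.2498]
tool_rot: [-3.135, 0.003, -2.893]
wrist_force: [-0.8, -6.3, 4.8]
finger_gap: 0.0134
```

```bash
python3 p.py -3.5 0 116 0.0;  python3 - <<'E'
from plant import *; import cv2
cv2.imwrite("pics/w4.png",snapshot("wrist")["frame"][150:470,180:540])
cv2.imwrite("pics/s4.png",cv2.resize(snapshot("scene")["frame"][100:230,330:490],(640,520),interpolation=2))
E
```

```text
t 13.9 strip mm [-11.1285   0.5029 122.8   ] caddy rotvec in panel [-0.0029  0.0067  0.002 ] F panel axes [-5.8957  2.2613  4.8346] T [0.6143 0.7106 0.0131] gap 0.0134
travel mm [-0.7119  6.8256  7.2599] rot [-0.0067  0.0029  0.002 ] J [ 0.2211  0.2585  1.5916 -0.0069  1.2885 -1.5959]
+x in tool [-0.002   1.     -0.0067]
+z in tool [-0.0029 -0.0067 -1.    ]
```

View pics/w4.png

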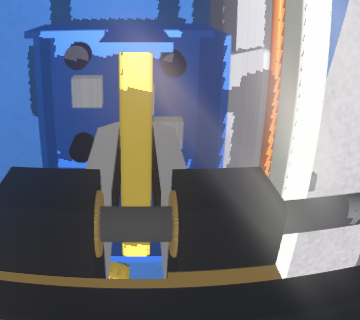

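View pics/s4.png

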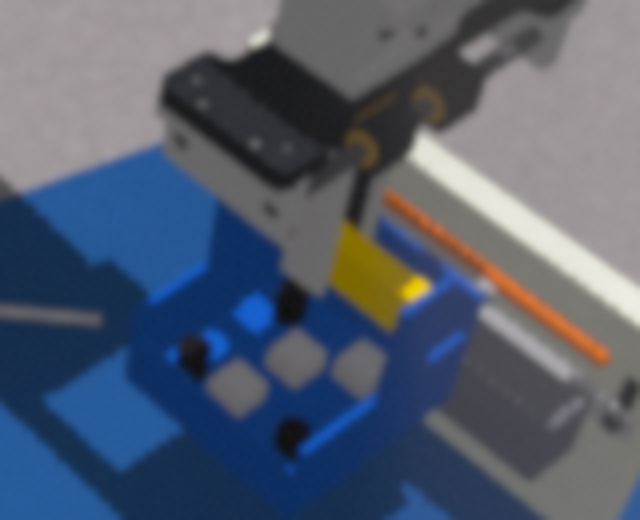

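The wrist crop shows the strip's edge (column ~265) against the orange bar (~275), with the caddy still square. It advances under ~10 N, so I continue.

Request:
{"fn": "arm_command", "kwargs": {"increments": [{"rot":[-0.004,0.003,0],"travel":[0.0004,0.0022,0.002],"jaw":-1},{"rot":[-0.003,0.001,0],"travel":[0.0004,0.0022,0.002],"jaw":-1},{"rot":[-0.003,0,0],"travel":[0.0004,0.0022,0.002],"jaw":-1}]}}

```text
time_s: 14.3
ee_pos: [0.5388, 0.21, 0.2476]
tool_rot: [-3.135, 0.003, -2.895]
wrist_force: [0.1, -6.5, 3.8]
finger_gap: 0.0141
```

```bash
python3 p.py -3.5 0 116 0.0
```

```text
t 14.3 strip mm [ -8.9407  -0.0373 120.6293] caddy rotvec in panel [-0.0034  0.0063  0.0009] F panel axes [-6.3226  1.4714  3.7897] T [0.64   0.6835 0.0021] gap 0.0141
travel mm [-0.3103  4.6735  5.0739] rot [-0.0063  0.0034  0.0009] J [ 0.2247  0.2618  1.5923 -0.0065  1.284  -1.5913]
+x in tool [-0.0009  1.     -0.0063]
+z in tool [-0.0034 -0.0063 -1.    ]
```

Request:
{"fn": "arm_command", "kwargs": {"increments": [{"rot":[-0.004,0.003,0],"travel":[0.0003,0.0022,0.002],"jaw":-1},{"rot":[-0.003,0.001,0],"travel":[0.0003,0.0022,0.002],"jaw":-1}]}}

```text
time_s: 14.5
ee_pos: [0.5388, 0.2116, 0.246]
tool_rot: [-3.136, 0.002, -2.895]
wrist_force: [-0.7, -5.5, 2.7]
finger_gap: 0.0138
```

```bash
python3 p.py -3.5 0 116 0.0
```

```text
t 14.5 strip mm [ -7.3349  -0.32   119.0622] caddy rotvec in panel [-0.0022  0.0055  0.0004] F panel axes [-5.1837  1.9834  2.7192] T [0.4791 0.6354 0.0906] gap 0.0138
travel mm [0.0764 3.1525 3.4605] rot [-0.0055  0.0022  0.0004] J [ 0.227   0.2651  1.5916 -0.0057  1.2825 -1.5887]
+x in tool [-0.0004  1.     -0.0055]
+z in tool [-0.0022 -0.0055 -1.    ]
```

Request:
{"fn": "arm_command", "kwargs": {"increments": [{"rot":[-0.003,0.002,0],"travel":[0.0003,0.002,0.002],"jaw":-1},{"rot":[-0.002,0.001,0],"travel":[0.0002,0.0018,0.0018],"jaw":-1}]}}

```text
time_s: 14.7
ee_pos: [0.5388, 0.2132, 0.2442]
tool_rot: [-3.137, 0.002, -2.896]
wrist_force: [-0.8, -3.9, 1.7]
finger_gap: 0.0135
```

```bash
python3 p.py -3.5 0 116 0.0
```

```text
t 14.7 strip mm [ -5.6333  -0.6901 117.3753] caddy rotvec in panel [-0.0017  0.005  -0.0001] F panel axes [-3.646   1.6918  1.7225] T [0.4504 0.4172 0.0508] gap 0.0135
travel mm [0.4676 1.5107 1.7414] rot [-0.005   0.0017 -0.0001] J [ 0.2297  0.2683  1.5914 -0.0052  1.2801 -1.5857]
+x in tool [ 0.     1.    -0.005]
+z in tool [-0.0017 -0.005  -1.    ]
```

Request:
{"fn": "arm_command", "kwargs": {"increments": [{"rot":[-0.003,0.001,0],"travel":[0.0002,0.0015,0.0016],"jaw":-1}]}}

```text
time_s: 14.8
ee_pos: [0.5385, 0.2144, 0.2427]
tool_rot: [-3.139, 0.002, -2.896]
wrist_force: [0.4, -6.4, 1.8]
finger_gap: 0.014
```

Request:
{"fn": "arm_command", "kwargs": {"increments": [{"rot":[-0.002,0,0],"travel":[0.0002,0.0013,0.0014],"jaw":-1}]}}

```text
time_s: 14.9
ee_pos: [0.5386, 0.2144, 0.2425]
tool_rot: [-3.138, 0.002, -2.896]
wrist_force: [-2.5, -9.5, 10.5]
finger_gap: 0.0135
```

```bash
python3 p.py -3.5 0 116 0.0
```

```text
t 14.9 strip mm [ -4.2887  -0.9423 115.6675] caddy rotvec in panel [-0.0023  0.0038 -0.0002] F panel axes [-8.5559  4.7775 10.5463] T [0.9651 1.1992 0.0567] gap 0.0135
travel mm [ 0.642   0.3025 -0.0467] rot [-0.0038  0.0023 -0.0002] J [ 0.2313  0.2705  1.5926 -0.004   1.2762 -1.5843]
+x in tool [ 0.0002  1.     -0.0038]
+z in tool [-0.0023 -0.0038 -1.    ]
```

It bottomed out sharply at x≈-4.3, z≈115.7 (home for a cleat ~10 mm low), with a ~17 N push. I relax and check the bar's position by image.

Request:
{"fn": "arm_command", "kwargs": {"increments": [{"rot":[0,0,0],"travel":[0,-0.0002,-0.0003],"jaw":-1},{"rot":[0,0,0],"travel":[0,0,0],"jaw":-1},{"rot":[0,0,0],"travel":[0,0,0],"jaw":-1}]}}

```text
time_s: 15.2
ee_pos: [0.5386, 0.2144, 0.2426]
tool_rot: [-3.138, 0.002, -2.896]
wrist_force: [-0.8, -3.2, 1.2]
finger_gap: 0.0138
```

```bash
python3 p.py -3.5 0 116 0.0; cat > o.py <<'E'
from plant import *; from h import *; import pickle
d0=pickle.load(open("d0.pkl","rb")); P=Rn.from_euler("z",np.radians(104.1)); O=np.array([.5187,.2912,0])
np.set_printoptions(precision=2,suppress=True)
for n in ("top","scene"):
    s=snapshot(n); cv2.imwrite(f"pics/{n}_o.png",s["frame"])
    for nm,im in (("start",d0[n]),("now",s)):
        hsv=cv2.cvtColor(im["frame"],cv2.COLOR_BGR2HSV); m=cv2.inRange(hsv,(5,120,90),(18,255,255))
        box=(160,185,235,325) if n=="top" else (380,100,500,210)
        v,u=np.nonzero(m); k=(u>box[0])&(u<box[2])&(v>box[1])&(v<box[3])
        q=np.array([P.inv().apply(onz(im,(a,b),.1237)-O)*1000 for a,b in zip(u[k],v[k])])
        bins=np.arange(-105,106,15); i=np.digitize(q[:,1],bins)
        print(n,nm,[(int(bins[j-1]),round(float(q[i==j,0].mean()),1),int((i==j).sum())) for j in range(1,len(bins)) if (i==j).sum()>3])
E
python3 o.py
```

```text
t 15.2 strip mm [ -4.2727  -0.869  115.8697] caddy rotvec in panel [-0.0022  0.0033 -0.0004] F panel axes [-2.8866  1.5437  1.1904] T [0.3596 0.3073 0.0295] gap 0.0138
travel mm [0.5639 0.3561 0.1148] rot [-0.0033  0.0022 -0.0004] J [ 0.2309  0.2702  1.5926 -0.0034  1.2765 -1.5846]
+x in tool [ 0.0004  1.     -0.0033]
+z in tool [-0.0022 -0.0033 -1.    ]
top start [(-105, -6.4, 24), (-90, -6.1, 27), (-75, -6.2, 27), (-60, -6.1, 25), (-45, -6.2, 26), (-30, -6.2, 28), (-15, -6.5, 25), (0, -6.9, 27), (15, -6.3, 25), (30, -6.4, 26), (45, -6.9, 27), (60, -6.7, 26), (75, -6.8, 27), (90, -6.8, 21)]
top now [(-105, -5.5, 21), (-90, -5.3, 7), (15, -6.0, 8), (30, -5.5, 24), (45, -5.3, 27), (60, -5.7, 28), (75, -5.7, 26), (90, -5.7, 23)]
scene start [(-105, -4.9, 34), (-90, -5.0, 33), (-75, -5.0, 32), (-60, -5.3, 32), (-45, -5.1, 32), (-30, -5.2, 31), (-15, -5.2, 31), (0, -5.2, 31), (15, -5.4, 31), (30, -5.2, 31), (45, -5.5, 33), (60, -5.4, 32), (75, -5.2, 31), (90, -5.0, 23)]
scene now [(-105, -3.7, 34), (-90, -4.1, 33), (-75, -3.8, 34), (-60, -4.1, 32), (-45, -3.7, 23), (-30, -4.5, 17), (-15, -4.8, 18), (0, -4.4, 19), (15, -4.6, 5)]
```

The bar stands ~1.0–1.2 mm in from its start in both views, which matches "snapped back, 1–2 mm". Release and retreat straight up.

Request:
{"fn": "arm_command", "kwargs": {"increments": [{"rot":[0,0,0],"travel":[0,0,0],"jaw":-0.6},{"rot":[0,0,0],"travel":[0,0,0],"jaw":-0.4},{"rot":[0,0,0],"travel":[0,0,0],"jaw":-0.3},{"rot":[0,0,0],"travel":[0,0,0],"jaw":-0.3},{"rot":[0,0,0],"travel":[0,0,0],"jaw":-0.3}]}}

```text
time_s: 15.8
ee_pos: [0.5389, 0.2171, 0.2428]
tool_rot: [3.14, 0.006, -2.895]
wrist_force: [0.3, -0.9, 0.3]
finger_gap: 0.0329
```

Request:
{"fn": "arm_command", "kwargs": {"increments": [{"rot":[0,0,0],"travel":[0,0,-0.005],"jaw":-0.3},{"rot":[0,0,0],"travel":[0,0,-0.01],"jaw":-0.3},{"rot":[0,0,0],"travel":[0,0,-0.015],"jaw":-0.3},{"rot":[0,0,0],"travel":[0,0,-0.02],"jaw":-0.3},{"rot":[0,0,0],"travel":[0,0,-0.02],"jaw":-0.3},{"rot":[0,0,0],"travel":[0,-0.01,-0.02],"jaw":-0.3},{"rot":[0,0,0],"travel":[0,-0.03,-0.015],"jaw":-0.3},{"rot":[0,0,0],"travel":[0,-0.04,0],"jaw":-0.3},{"rot":[0,0,0],"travel":[0,-0.04,0],"jaw":-0.3},{"rot":[0,0,0],"travel":[0,-0.04,0],"jaw":-0.3},{"rot":[0,0,0],"travel":[0,-0.03,0],"jaw":-0.3},{"rot":[0,0,0],"travel":[0,0,0],"jaw":-0.3},{"rot":[0,0,0],"travel":[0,0,0],"jaw":-0.3}]}}

```text
time_s: 17.1
ee_pos: [0.5879, 0.0275, 0.3647]
tool_rot: [-3.141, 0.021, -2.892]
wrist_force: [-0.1, 0.0, -0.4]
finger_gap: 0.0333
```

```bash
python3 o.py; python3 - <<'E'
from plant import *; from h import *
T=snapshot("top"); S=snapshot("scene")
P=Rn.from_euler("z",np.radians(104.1)); O=np.array([.5187,.2912,0])
for n,s,box in (("top",T,(170,190,330,320)),("scene",S,(300,80,480,240))):
    r=rect(s,blob(s,(20,120,100),(35,255,255),box),.176 if n=="top" else .17)
    print(n,r[1:3],"ang",np.degrees(np.arctan2(r[3][1],r[3][0])),"bar centre panel mm",P.inv().apply(np.r_[r[0],0]-O)*1000)
print(state()["ee_pos"],state()["time_s"],state()["wrist_force"])
cv2.imwrite("pics/fin.png",np.hstack([cv2.resize(T["frame"][180:330,140:290],(400,400)),cv2.resize(S["frame"][80:250,330:500],(400,400))]))
E
```

```text
top start [(-105, -6.4, 24), (-90, -6.1, 27), (-75, -6.2, 27), (-60, -6.1, 25), (-45, -6.2, 26), (-30, -6.2, 28), (-15, -6.5, 25), (0, -6.9, 27), (15, -6.3, 25), (30, -6.4, 26), (45, -6.9, 27), (60, -6.7, 26), (75, -6.8, 27), (90, -6.8, 21)]
top now [(-105, -5.5, 21), (-90, -5.3, 28), (-75, -5.1, 26), (-60, -5.1, 27), (-45, -5.1, 25), (-30, -4.8, 25), (-15, -4.9, 25), (0, -5.1, 27), (15, -5.4, 25), (30, -5.2, 26), (45, -5.3, 27), (60, -5.7, 28), (75, -5.7, 26), (90, -5.7, 23)]
scene start [(-105, -4.9, 34), (-90, -5.0, 33), (-75, -5.0, 32), (-60, -5.3, 32), (-45, -5.1, 32), (-30, -5.2, 31), (-15, -5.2, 31), (0, -5.2, 31), (15, -5.4, 31), (30, -5.2, 31), (45, -5.5, 33), (60, -5.4, 32), (75, -5.2, 31), (90, -5.0, 23)]
scene now [(-105, -3.7, 34), (-90, -4.1, 33), (-75, -3.8, 34), (-60, -4.1, 30), (-45, -3.6, 28), (-30, -3.3, 27), (-15, -3.6, 27), (0, -3.5, 27), (15, -3.4, 28), (30, -3.5, 27), (45, -3.4, 29), (60, -4.1, 29), (75, -4.2, 32), (90, -3.7, 22)]
top (np.float32(0.09841308), np.float32(0.016453613)) ang 13.2748785 bar centre panel mm [-80.20968874  -0.83220852   0.        ]
scene (np.float32(0.103741825), np.float32(0.032930095)) ang 14.3631525 bar centre panel mm [-82.46865282  -1.84569515   0.        ]
[0.58750747 0.02913388 0.36405555] 17.3 [ 0.16849879 -0.21729171 -0.48946442]
```

View pics/fin.png

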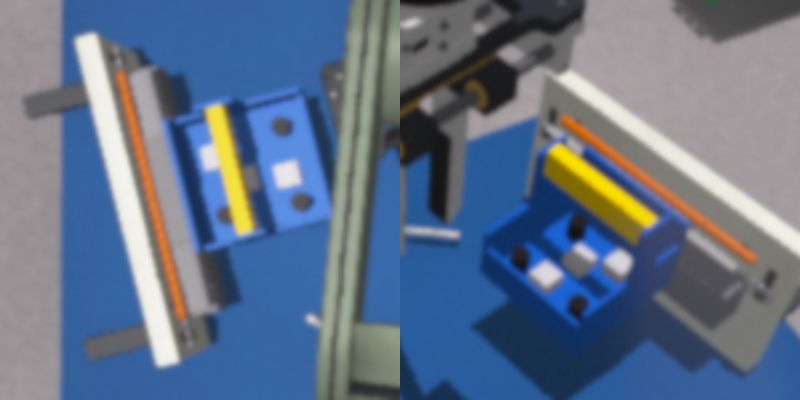

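The final view shows the caddy hanging on the panel, with its bar 80 mm out (79 expected) and parallel to the panel. The orange bar is ~1.2 mm in and the gripper is clear. Handing in.

```bash
python3 -c "
from plant import *
print(close_job())"
```

```text
the job is handed in; nothing more can be done
None
```

The blue caddy is hung on the panel and released, and the job was handed in at about 17 s of the 54 s allowed. No verdict was reported.

**What I did:** I gripped the caddy by its yellow bar and tipped its front up 0.35 rad (20°). I rested the strip in the groove at about 4–5 N for over 0.3 s. I then lowered the front level about the strip and worked it down along the 45° face. It bottomed out sharply, with a peak reading of about 17 N. The cleat sits about 10 mm low: contact by feel and the camera view agree.

**Last checks:**
- **Strip:** just before release it was about 4.3 mm in front of the panel and 116 mm up. That height is about 2 mm above the lower limit.
- **Orange bar:** it stood about 1.2–1.7 mm in from its start position in both views, in line with the 1–2 mm expected after snapping back.
- **Grip bar:** it was 80–82 mm from the panel (79 expected). Its angle was within about 0.8° of the panel in the top view and 0.3° in the scene view.
- **Gripper:** it was well clear, with the wrist force back near zero.

**Weaker points:**
- I did not measure levelness after release. The caddy only looks level in the pictures, and its last reading before release, taken from the tool angle, was about 0.003 rad.
- While pressing there was a small sideways force of 2–5 N, suggesting slightly one-sided contact.
- I did not measure the bystanders' positions at the end; no move went near them.

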